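# Clamp the microscope camera's foot to the T-slot base

## Robot

A 6-joint arm with a two-finger parallel gripper is mounted at the origin on the work surface. World frame = base frame: x ahead of the robot, y to its left, z up, the work surface at z = 0. Lengths are in m, angles in rad, forces in N, time in s.
With the tool pointing down it reaches from about 0.225 to 0.875 m from the base axis. Payload 3.4 kg.
Tool frame: the origin (TCP) lies at the very end of the fingers, on their centre line; the grasp point (between the pads) lies 19 mm behind it (manip.grasp_offset is the distance from the TCP to the grasp point, in m); z points along the fingers, y is the line along which they close (so a half turn about z gives the same grasp; the last joint's range is limited). The gripper opens to 85 mm and grips with 20 to 120 N. Pads are 22 mm wide; open, the fingers measure 114 mm over their backs; the gripper's body (76 mm by 85 mm) begins 54 mm behind the grasp point. The pads swing forward as they close: fully open they stand 13 mm farther back than shut.
Start: joints at [-1.282, 0.276, 1.505, -0, 1.361, -0.121], TCP at [0.229, -0.527, 0.231] pointing down, gripper open.
Joint ranges: [-2.89, 2.89], [-0.75, 2.08], [0.22, 2.7], [-1.18, 4.32], [0.11, 2.71], [-2.7, 2.7]. Speed limits (rad/s): [2.57, 2.57, 3.14, 3.14, 3.14, 3.14].

## Interface

Orientations are given as a rotation vector (axis times angle).
In Python, from station import get_obs, get_image, manip gives the robot as it stands.
- The arm moves only by the shell command python3 -m handwheel 'ROWS' [FORCE]. ROWS is JSON, a list of rows, each a list of 7 numbers: the closure, from 0 (fully open) to 1 (shut), then the shift along the tool's x, y, z in cm, then the turn, a rotation vector about the tool's x, y, z in units of 5 degrees (1.0 is 5 degrees). A call has 1 to 10 rows; each row shifts and turns the commanded pose from where the row before left it, along the tool's axes as they then stand; what a row does not reach is not made up. A row lasts 1/12 s, in which the tool goes at most 41.7 mm and 7.16 degrees, less where a joint would pass 70% of its speed; a pose out of reach is approached as far as the arm can. A call is refused whole if a number of a shift passes 4.17 or a number of a turn 1, either way. A call with a gripper value outside its range is refused whole. The fingers move at their own pace and stop on an object; FORCE is the grip in N (left out, the last holds). Time passes only in rows, so rows that do not move let the fingers close. It gives the time, the measured TCP pose, the force, the opening and the grip force at its end, in the units of the state.
- get_obs(): the state, without advancing time (a new reading comes with each control period).
- get_image(name): name is "scene" or "side" or "wrist"; returns a dict with "image" (480x640x3 uint8, blue, green, red), "range_z" (480x640 float32, m along the optical axis (not along the pixel's ray), 0 where there is no reading), "camera_matrix" (3x3 intrinsics, pixels), "world_from_camera" (4x4, takes a point from camera to world coordinates). Camera axes: x right, y up, looking along -z (the intrinsics and any distortion apply to the point x, -y, -z); pixel columns grow to the right and rows downward; lengths in m; the calibration is good to about 2 mm. A picture is of the moment at which its call begins.
- manip.hand_in(): hands the job in; it is judged then, once.
The state is a dict: "t": time; "qpos": joint angles; "joint_velocities": joint speeds; "effort": joint torques, N m; "tcp_pos": TCP position; "tcp_rot": TCP orientation; "force": force on the tool from outside, world axes, zero at the start; "moment": the same for the moment, N m; "finger_gap": finger opening in m; "grasp_force": force on a finger pad.
Only numpy, scipy, OpenCV 4.12 (cv2) and the standard library are available. Lean on these libraries where they do the work, as an engineer would, in place of code of your own. Each camera call takes 0.05 s, during which the arm holds its last target. There are 200 camera calls.

## Task

Clamp the white camera to the black base plate: lift the T-bolt from its rack, pass its head lengthwise down into the slot beside the camera's forked foot and slide the shank fully home in the fork. Turn the bolt clockwise until its head stops square across the slot, then go on turning the nut until the foot is held firmly, and let go. Be gentle: force nothing, do not shift the camera, and leave the other things alone.

Things in the scene. Friction and masses are not known exactly. Their poses are not given: they have to be found in the camera images.
- plate: Black base plate fixed to the bench, 140 (x) x 280 (y) x 36 (z) mm; origin: centre of its underside. A T-slot runs along its y axis in the middle of its top (x = 0), closed by 12 mm end walls. Mouth 18 mm wide, lips 8 mm thick; the channel under the lips is 31 mm wide, 22 mm high (floor 30 mm below the plate's top).
- slot_entry (a point): Point on the slot's centre line, level with the plate's top face, 70 mm from the plate's middle toward its -y end; there the slot is free and a bolt head can be let in. Axes as the plate's.
- camera: Loose camera, 0.75 to 1 kg: white box 60 x 60 x 48 mm, top 78 mm above the plate, black lens to -x, on an aluminium foot 8 mm thick, 60 mm wide, keyed in the slot; pillar and box centred at y = 83 mm. Origin: foot's underside (plate top) where the bolt's axis belongs, 6 mm before the fork's blind end. y axis along the slot. A push over about 5 N along the slot shifts it.
- tine_tips (a point): Mouth of the foot's fork, level with the foot's top (8 mm above the plate), 30 mm to -y of the camera's origin. The fork is 14 mm wide and opens to -y, toward slot_entry.
- bolt: Loose steel T-bolt, 0.15 kg with nut. Origin: centre of the head's underside, z up the shank (10 mm diameter). Head 30 (x) x 16 (y) x 7 (z) mm, lowest 3 mm stepped in to 25 x 12. Two corners are cut back: in the channel it turns clockwise (from above) some 90 to 100 degrees from lengthwise, then stops square across; not the other way. It hangs in the rack by the flange.
- nut_flange (a point): Centre of the underside of the nut's round flange (34 mm diameter, 5 mm thick), 25.8 to 27 mm above the bolt's origin at the start (the nut may already be turned on by up to 0.6 rad). Clockwise from above tightens, 2 mm down per rad; it stays where left. Thread drag 0.1 N m: turned by the nut, the bolt turns along until its head stops; then the nut runs down.
- nut_grip (a point): On the nut's axis, 18 mm above the flange's underside, middle of its tall hexagon: 28 mm across flats, 25 mm high. Flats face this point's +-y axis and +-60 degrees from it. After 1.4 to 2 rad of play it clamps: the torque held at the wrist rises from under 0.1 to 0.25-0.4 N m (firm) within 0.7 rad, if turned slowly or in steps under 5 degrees. A groove on the bolt's end is in line with its head.
- rack: Grey plastic block fixed to the bench, 90 (x) x 70 (y) x 34 (z) mm, origin: centre of its underside. The T-bolt hangs in the oblong through hole, 35 (x) x 20 (y) mm, in its middle, head in line with the hole.
- oil: Small brown bottle, 32 mm diameter, 65 mm high, origin at its underside. Leave alone.
- slidebox: White slide box 100 x 80 x 30 mm, origin at its underside. Leave alone.
- mouse: Black computer mouse 105 x 58 x 22 mm, origin at its underside. Leave alone.
Things that resemble listed ones, but are neither listed nor needed, are in the scene too. Of the things that look like the camera, the middle-sized one is meant.

How it is judged:
On the way, in this order (a step that is already met when the one before it is completed fails the run):
1. the bolt's head has been let down through the slot's mouth, its top below the lips (z of bolt in the frame of plate between 0.003 and 0.021 m and x of bolt in the frame of plate between -0.006 and 0.006 m and angle between bolt's own z axis and vertical below 0.15 rad and y of bolt in the frame of plate between -0.13 and 0.13 m), for 0.1 s.
2. the shank is home in the fork and the head stands square across the slot (horizontal distance between bolt and camera below 0.006 m and z of bolt in the frame of plate below 0.023 m and angle between the x axis of bolt and the x axis of plate, either way round below 0.3 rad), for 0.1 s.
At the end, for the whole second after the job is handed in: The shank is in the fork (within 6 mm of home, upright within 0.1 rad), the head under the lips, square across the slot within 0.3 rad, the nut clamping foot and plate with over 10 N, the camera within 12 mm of its start, all at rest (horizontal distance between bolt and camera below 0.006 m and angle between the x axis of bolt and the x axis of plate, either way round below 0.3 rad and angle between bolt's own z axis and vertical below 0.1 rad and contact force between bolt and plate above 10 N and contact force between bolt and camera above 10 N and linear speed of each of bolt, camera below 0.01 m/s and distance of camera from where it was at the start of the episode below 0.012 m); the robot touches nothing.
It fails at once if the bolt's head is pressed on the lips of the slot with more than 40 N instead of passing through its mouth (contact force between bolt and plate above 40 N and z of bolt in the frame of plate above 0.025 m).
It fails at once if the bolt is forced against the plate (overtightened) with more than 120 N (contact force between bolt and plate above 120 N).
It fails at once if the bolt is forced against the camera's foot with more than 120 N (contact force between bolt and camera above 120 N).
It fails at once if the camera is shifted by more than 15 mm (distance of camera from where it was at the start of the episode above 0.015 m).
It fails at once if the bottle, the slide box or the mouse is moved by more than 20 mm (distance of any of oil, slidebox, mouse from where it was at the start of the episode above 0.02 m).
It also fails if it takes over 72 s, if anything falls off the work surface, if the arm or the gripper's body presses on something with over 40 N, if the wrist force passes 120 N, or if a joint passes its speed limit or range.

## Working session

There is one attempt and no reset: what is moved stays moved. The work goes in short steps, Python scripts to look and compute and a shell command to move; the robot and the scene stay as the last step left them, time stands still between calls to the robot, and variables do not carry over. Pictures are saved under pics/ and viewed, at most 10 in all, crops included, and the job is handed in when it is done.

```bash
mkdir -p pics; ls; cat > h.py <<'E'
import numpy as np, cv2
from scipy.spatial.transform import Rotation as R
from station import get_obs, get_image, manip
def pts(d):
    K=d["camera_matrix"];z=d["range_z"];v,u=np.mgrid[0:480,0:640]
    c=np.stack([(u-K[0,2])/K[0,0]*z,-(v-K[1,2])/K[1,1]*z,-z],-1)
    T=d["world_from_camera"];p=c@T[:3,:3].T+T[:3,3]
    p[z==0]=np.nan
    return p
E
python3 - <<'E'
from h import *
for n in ("scene","side"):
    d=get_image(n);cv2.imwrite(f"pics/{n}0.png",d["image"])
    np.savez(f"{n}0.npz",**d)
    print(n,d["camera_matrix"].tolist(),d["world_from_camera"].round(3).tolist())
o=get_obs();print({k:np.round(v,3).tolist() for k,v in o.items()}, manip.grasp_offset)
E
```

```text
pics
scene [[439.8544490063958, 0.0, 319.59426234219376], [0.0, 439.8544490063958, 228.40502094719147], [0.0, 0.0, 1.0]] [[0.701, -0.525, 0.482, 1.079], [0.713, 0.522, -0.468, -0.537], [-0.006, 0.672, 0.74, 0.892], [0.0, 0.0, 0.0, 1.0]]
side [[598.0165867467928, 0.0, 314.7988954634862], [0.0, 598.0165867467928, 245.42295033774718], [0.0, 0.0, 1.0]] [[0.663, 0.426, -0.615, -0.223], [-0.748, 0.35, -0.564, -0.752], [-0.025, 0.834, 0.551, 0.768], [0.0, 0.0, 0.0, 1.0]]
{'t': 0.1, 'qpos': [-1.282, 0.277, 1.506, 0.0, 1.361, -0.121], 'joint_velocities': [0.001, -0.001, -0.0, 0.001, -0.001, 0.0], 'effort': [0.002, -41.77, -24.641, -0.0, 0.006, -0.0], 'tcp_pos': [0.229, -0.527, 0.231], 'tcp_rot': [-3.074, -0.639, 0.0], 'force': [0.398, 0.437, -0.477], 'moment': [-0.044, -0.006, -0.054], 'grasp_force': 0.0, 'finger_gap': 0.085} 0.0187
```

View pics/scene0.png

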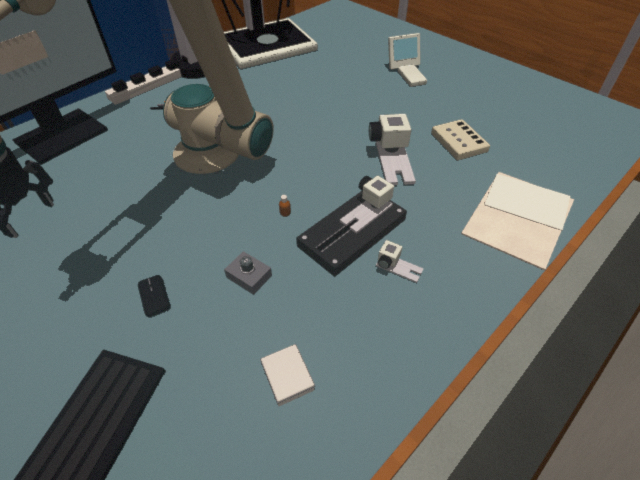

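View pics/side0.png

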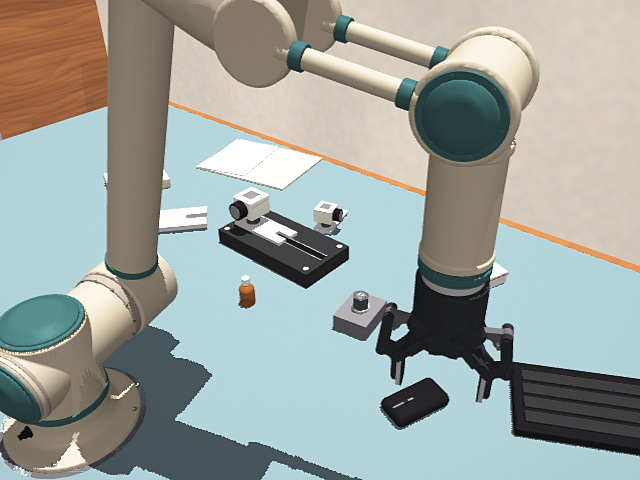

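Scene view: three things look like the camera, the large one at (390,140) standing on the bench, the middle-sized one at (375,195) keyed in the black plate, and the small one at (392,258). I choose the middle one. The only T-bolt is the one in the grey rack at (247,265). The plate runs from (318,250) to (388,200), with its free slot end at lower left. The bottle is at (285,205) and the mouse at (153,296).

```bash
cat > m.py <<'E'
from h import *
def rect(p,m,name,off=0):
    q=p[m][:,:2].astype(np.float32)
    r=cv2.minAreaRect(q); b=cv2.boxPoints(r)
    print(name,m.sum(),np.round(r[0],4),np.round(r[1],4),round(r[2],2), "corners",b.round(3).tolist())
for n in ("scene","side"):
    d=np.load(n+"0.npz");p=pts(d);im=d["image"]
    hsv=cv2.cvtColor(im,cv2.COLOR_BGR2HSV)
    reg=np.zeros((480,640),np.uint8)
    c={"scene":[(352,227,80),(248,270,35)],"side":[(284,245,80),(360,315,40)]}[n]
    z=p[...,2]
    for (u,v,rad),zz,name in zip(c,(.036,.034),("plate","rack")):
        reg[:]=0;cv2.circle(reg,(u,v),rad,255,-1)
        base=(reg>0)&(z>.012)&(z<.06)
        h=np.histogram(z[base],bins=np.arange(.012,.06,.003));print(name,h[0].tolist())
        m=((reg>0)&(abs(z-zz)<.006)).astype(np.uint8)
        k,l,s,_=cv2.connectedComponentsWithStats(m); i=1+s[1:,4].argmax()
        rect(p,l==i,n+" "+name)
        if name=="rack":
            mm=(reg>0)&(z>.045)&(z<.1); print("nut z max",np.nanpercentile(z[mm],[50,90,98])); rect(p,mm,"nut")
        else:
            mm=(reg>0)&(z>.1)&(z<.13); print("cam z",np.nanpercentile(z[mm],[50,90,98])); rect(p,mm&(z>.107),"camtop")
            mm=(reg>0)&(abs(z-.044)<.005)&(hsv[...,2]>110); rect(p,mm,"foot")
im=np.load("scene0.npz")["image"]; cv2.imwrite("pics/crop1.png",cv2.resize(im[165:295,215:415],None,fx=4,fy=4,interpolation=cv2.INTER_CUBIC))
E
python3 m.py
```

```text
plate [231, 209, 401, 220, 97, 102, 133, 773, 1856, 416, 347, 366, 61, 29, 33]
scene plate 3081 [0.5712 0.0778] [0.2852 0.1442] 89.1 corners [[0.4970000088214874, -0.06400000303983688], [0.640999972820282, -0.06599999964237213], [0.6460000276565552, 0.21899999678134918], [0.5009999871253967, 0.22200000286102295]]
cam z [0.11419782 0.11708916 0.11829   ]
camtop 453 [0.5626 0.1693] [0.0628 0.0821] 88.82 corners [[0.5210000276565552, 0.13899999856948853], [0.6029999852180481, 0.13699999451637268], [0.6039999723434448, 0.20000000298023224], [0.5220000147819519, 0.20200000703334808]]
foot 604 [0.5036 0.0738] [0.254  0.2584] 0.62 corners [[0.375, 0.20200000703334808], [0.3779999911785126, -0.05700000002980232], [0.6320000290870667, -0.05400000140070915], [0.6290000081062317, 0.20399999618530273]]
rack [31, 35, 37, 28, 42, 33, 109, 436, 151, 28, 10, 11, 9, 10, 8]
scene rack 730 [ 0.49  -0.213] [0.093  0.0709] 9.9 corners [[0.43799999356269836, -0.1860000044107437], [0.44999998807907104, -0.25600001215934753], [0.5419999957084656, -0.23999999463558197], [0.5299999713897705, -0.17000000178813
[... 987 characters left out ...]
042915344, -0.1679999977350235], [0.753000020980835, 0.06300000101327896], [0.5339999794960022, 0.22300000488758087]]
rack [61, 68, 65, 61, 63, 76, 301, 518, 70, 27, 17, 24, 15, 22, 14]
side rack 943 [ 0.488  -0.2115] [0.0944 0.0721] 10.57 corners [[0.4350000023841858, -0.1850000023841858], [0.4480000138282776, -0.25600001215934753], [0.5410000085830688, -0.23800000548362732], [0.527999997138977, -0.16699999570846558]]
nut z max [0.06202048 0.06508037 0.06626922]
nut 235 [ 0.4882 -0.2118] [0.0314 0.0301] 81.55 corners [[0.47099998593330383, -0.22499999403953552], [0.5009999871253967, -0.23000000417232513], [0.5049999952316284, -0.1979999989271164], [0.47600001096725464, -0.1940000057220459]]
```

View pics/crop1.png

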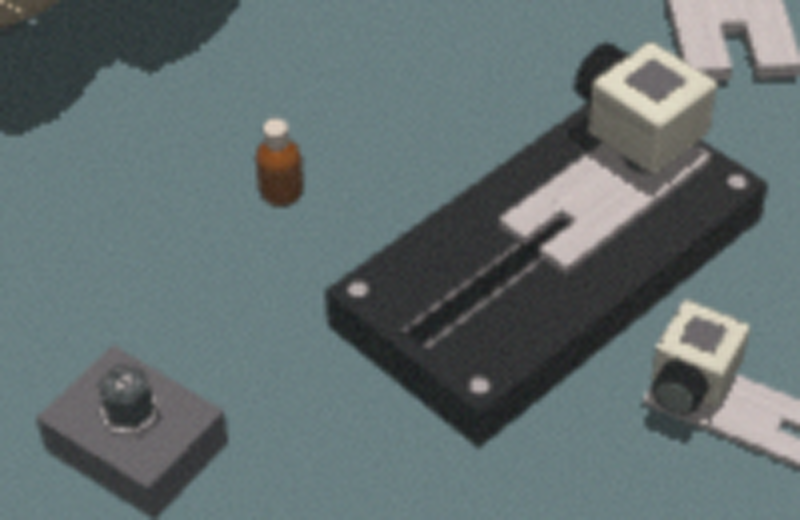

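The crop confirms it: the middle camera is keyed in the plate with its fork opening toward the free slot end, and the bolt hangs in the rack. Next I move over the rack to look with the wrist camera.

```bash
python3 -m handwheel '[[0,2,-1,0,0,0,0],[0,3,-1.5,0,0,0,0],[0,3,-1.5,0,0,0,0],[0,3,-1.5,0,0,0,0],[0,3,-1.5,0,0,0,0],[0,3,-1.5,0,0,0,0],[0,3,-1.5,0,0,0,0],[0,3,-1.5,0,0,0,0],[0,3,-1.5,0,0,0,0],[0,3,-1.5,0,0,0,0]]' && python3 -m handwheel '[[0,3,-1.5,0,0,0,0],[0,3,-1.5,0,0,0,0],[0,1.4,-1,0,0,0,0],[0,0,0,0,0,0,-1],[0,0,0,0,0,0,-1],[0,0,0,0,0,0,-1],[0,0,0,0,0,0,-1],[0,0,0,0,0,0,-1],[0,0,0,0,0,0,-1],[0,0,0,0,0,0,0]]'; python3 - <<'E'
from h import *
d=get_image("wrist");cv2.imwrite("pics/w1.png",d["image"]);np.savez("w1.npz",**d)
print(d["camera_matrix"].round(1).tolist(),d["world_from_camera"].round(3).tolist())
E
```

```text
t: 0.93
tcp_pos: [0.4379, -0.2773, 0.231]
tcp_rot: [-3.075, -0.639, 0.001]
force: [0.4, -0.4, -1.0]
finger_gap: 0.0854
grasp_force: 0.0
t: 1.77
tcp_pos: [0.489, -0.2125, 0.2309]
tcp_rot: [-2.804, -1.415, 0.001]
force: [-0.3, -0.2, 0.2]
finger_gap: 0.0853
grasp_force: 0.0
[[391.4, 0.0, 319.5], [0.0, 391.4, 235.5], [0.0, 0.0, 1.0]] [[0.805, 0.568, 0.172, 0.532], [-0.594, 0.77, 0.232, -0.152], [-0.001, -0.289, 0.957, 0.373], [0.0, 0.0, 0.0, 1.0]]
```

View pics/w1.png

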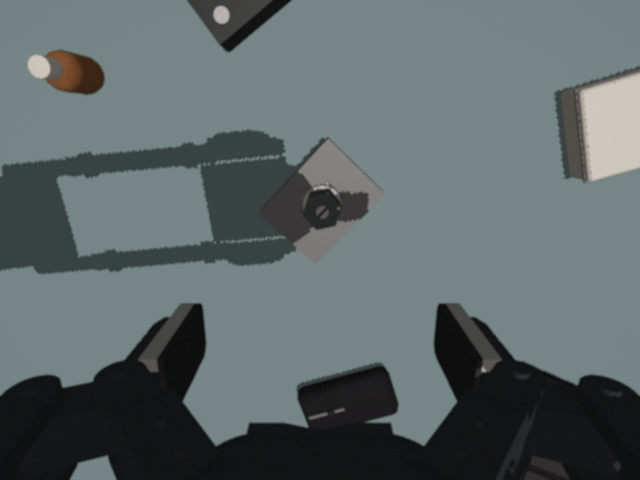

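Wrist view: the nut is at (322,208) on the rack, groove visible. The bottle at (65,70) and the mouse at (348,395) are clear. I'll turn the tool on and go lower for a closer look at the hexagon.

```bash
python3 -m handwheel '[[0,0,0,1,0,0,-1],[0,0,0,1,0,0,-1],[0,0,0,1,0,0,-1],[0,0,0,1,0,0,-1],[0,0,0,1,0,0,-1],[0,0,0,1,0,0,-1],[0,0,0,1,0,0,-1],[0,0,0,1,0,0,-1],[0,0,0,0.5,0,0,-1],[0,0,0,0,0,0,0]]'; python3 - <<'E'
from h import *
d=get_image("wrist");im=d["image"];np.savez("w2.npz",**d);p=pts(d);z=p[...,2]
m=(z>.055)&(z<.08)&(np.hypot(p[...,0]-.489,p[...,1]+.2125)<.03)
v,u=np.where(m);print(u.min(),u.max(),v.min(),v.max(),np.percentile(z[m],[10,50,90,99]))
# rectify onto horizontal plane z=.064 around (.489,-.2125), 0.1mm/px*? -> 0.15mm/px
def rectify(d,c,zp,half,px):
    n=int(2*half/px);g=(np.arange(n)-n/2)*px
    X,Y=np.meshgrid(c[0]+g,c[1]-g);P=np.stack([X,Y,np.full_like(X,zp)],-1)
    T=d["world_from_camera"];q=(P-T[:3,3])@T[:3,:3];K=d["camera_matrix"]
    uu=K[0,0]*q[...,0]/-q[...,2]+K[0,2];vv=K[1,1]*-q[...,1]/-q[...,2]+K[1,2]
    return cv2.remap(d["image"],uu.astype(np.float32),vv.astype(np.float32),cv2.INTER_CUBIC)
a=rectify(d,(.489,-.2125),.064,.03,.0001)
cv2.imwrite("pics/w2.png",cv2.convertScaleAbs(a,alpha=1.8))
E
```

```text
t: 2.65
tcp_pos: [0.4883, -0.2122, 0.1448]
tcp_rot: [-2.05, -2.376, 0.001]
force: [-0.8, -0.8, 0.1]
finger_gap: 0.0856
grasp_force: 0.0
301 347 219 272 [0.06262527 0.06381218 0.0654304  0.06691571]
```

View pics/w2.png

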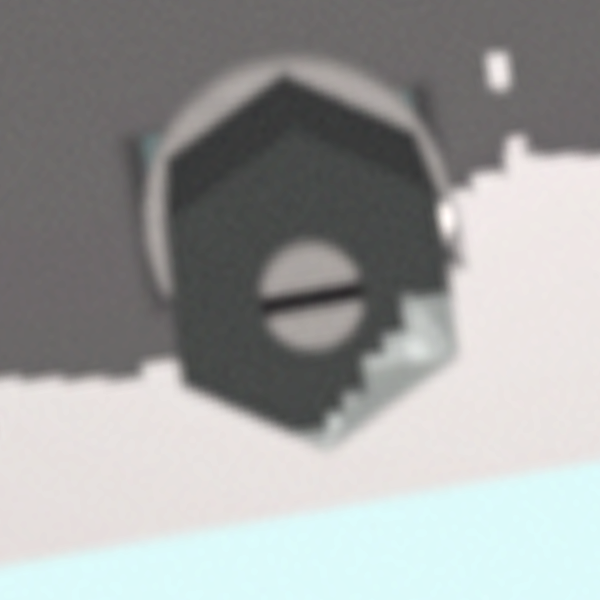

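Rectified view (0.1 mm/px, world x right, y up): the groove runs from (262,305) to (362,290), which puts the head at about +9 to 10°. The hexagon's vertices give a nut yaw of about -24.5°, so it's already turned on roughly 0.6 rad. Its centre is near (0.490,-0.212). I grip at tool yaw 155.5° and z ≈ 0.042.

```bash
python3 -m handwheel '[[0,0,0,0.6,0,0,-1],[0,0,0,0.6,0,0,-1],[0,0,0,0.6,0,0,-1],[0,0,0,0.6,0,0,-1],[0,0,0,0.6,0,0,-1],[0,0,0,0.6,0,0,-1],[0,0,0,0.6,0,0,-1],[0,0,0,0.6,0,0,-1],[0,0,0,0.6,0,0,-1],[0,0,0,0.6,0,0,-1]]' && python3 -m handwheel '[[0,-0.15,0.1,0,0,0,-1],[0,0,0,1,0,0,-0.4],[0,0,0,1,0,0,0],[0,0,0,1,0,0,0],[0,0,0,1,0,0,0],[0,0,0,0.2,0,0,0],[0,0,0,0,0,0,0]]'; python3 - <<'E'
from h import *
o=get_obs();r=R.from_rotvec(o["tcp_rot"]).as_matrix();print(np.degrees(np.arctan2(r[1,0],r[0,0])),o["qpos"].__repr__())
E
```

```text
t: 3.53
tcp_pos: [0.4897, -0.213, 0.0867]
tcp_rot: [0.852, 3.022, -0.001]
force: [-1.1, -0.8, 0.8]
finger_gap: 0.0856
grasp_force: 0.0
t: 4.12
tcp_pos: [0.4903, -0.2123, 0.0432]
tcp_rot: [-0.668, -3.067, -0.001]
force: [-0.7, 0.1, 0.3]
finger_gap: 0.0856
grasp_force: 0.0
155.4212129617031 array([-5.38761374e-01,  3.91873963e-01,  1.85670515e+00, -1.04436326e-04,
        8.95462538e-01, -1.68051132e+00])
```

```bash
python3 -m handwheel '[[1,0,0,0,0,0,0],[1,0,0,0,0,0,0],[1,0,0,0,0,0,0],[1,0,0,0,0,0,0],[1,0,0,0,0,0,0],[1,0,0,0,0,0,0],[1,0,0,0,0,0,0],[1,0,0,0,0,0,0],[1,0,0,0,0,0,0],[1,0,0,0,0,0,0]]' 40; python3 -c "
from h import *
o=get_obs();print(o['moment'],o['force'])"
```

```text
t: 4.95
tcp_pos: [0.4914, -0.2129, 0.0449]
tcp_rot: [0.667, 3.069, -0.001]
force: [-0.2, 1.2, 5.4]
finger_gap: 0.027
grasp_force: 40.1
[ 0.05555059  0.11410969 -0.0120003 ] [-0.21611873  1.17264653  5.42250477]
```

```bash
python3 -m handwheel '[[1,0,0,-0.5,0,0,0],[1,0,0,-1,0,0,0],[1,0,0,-1.5,0,0,0],[1,0,0,-1.5,0,0,0],[1,0,0,-1.5,0,0,0],[1,0,0,-1.5,0,0,0],[1,0,0,-1.5,0,0,0],[1,0,0,-1,0,0,0],[1,0,0,0,0,0,0],[1,0,0,0,0,0,0]]'; python3 - <<'E'
from h import *
o=get_obs();r=R.from_rotvec(o["tcp_rot"]).as_matrix();print(np.degrees(np.arctan2(r[1,0],r[0,0])),o["force"],r[:,2])
d=get_image("wrist");cv2.imwrite("pics/w3.png",d["image"]);np.savez("w3.npz",**d)
d=get_image("side");np.savez("s3.npz",**d)
E
```

```text
t: 5.78
tcp_pos: [0.4911, -0.2127, 0.1446]
tcp_rot: [0.667, 3.069, -0.0]
force: [-0.9, -0.1, -2.2]
finger_gap: 0.0271
grasp_force: 39.6
155.482262359057 [-0.86465362 -0.0570814  -2.21530759] [ 6.53350334e-04 -4.64915378e-04 -9.99999678e-01]
```

View pics/w3.png

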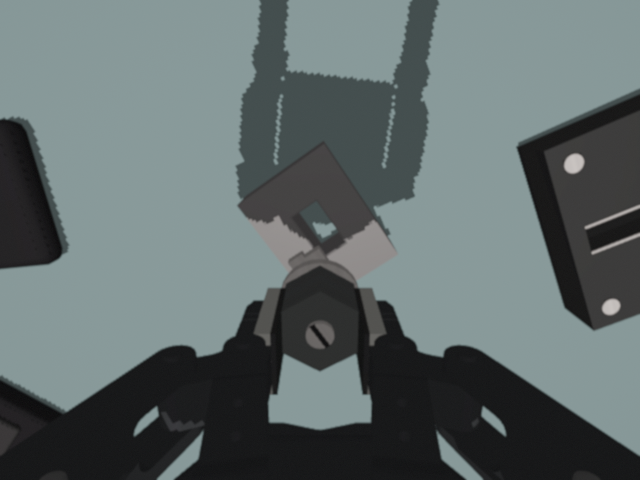

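Wrist view: the nut is held squarely between the pads, with its axis and groove at (320,335) and the rack hole empty at (318,225). Now I measure the held bolt relative to the TCP.

```bash
cat > bolt.py <<'E'
from h import *
def meas(d,o,uv=(320,335)):
    p=pts(d);u0,v0=uv
    z=p[...,2]
    hexz=np.nanmedian(np.r_[z[v0-3:v0+4,u0-30:u0-20].ravel(),z[v0-3:v0+4,u0+20:u0+30].ravel()])
    endz=np.nanmedian(z[v0-8:v0+9,u0-8:u0+9])
    T=d["world_from_camera"];K=d["camera_matrix"]
    def ray(u,v,zz):
        c=np.array([(u-K[0,2])/K[0,0],-(v-K[1,2])/K[1,1],-1.]);w=T[:3,:3]@c
        return T[:3,3]+w*(zz-T[2,3])/w[2]
    g=cv2.cvtColor(d["image"],cv2.COLOR_BGR2GRAY)
    s=g[v0-22:v0+23,u0-22:u0+23]
    m=(s>100).astype(np.uint8)
    c=max(cv2.findContours(cv2.morphologyEx(m,cv2.MORPH_CLOSE,np.ones((7,7),np.uint8)),0,1)[0],key=cv2.contourArea)
    f=np.zeros_like(m);cv2.drawContours(f,[cv2.convexHull(c)],0,1,-1)
    cc=np.argwhere(f).mean(0);ctr=ray(u0-22+cc[1],v0-22+cc[0],endz)
    gv=np.argwhere((f>0)&(s<75))
    P=np.array([ray(u0-22+a[1],v0-22+a[0],endz)[:2] for a in gv]);
    vx,vy,_,_=cv2.fitLine(P.astype(np.float32),cv2.DIST_HUBER,0,1e-5,1e-5).ravel()
    r=R.from_rotvec(o["tcp_rot"]).as_matrix()
    print("disc area",f.sum(),"groove n",len(gv),"end",ctr.round(4),"hexz",hexz,"endz",endz)
    print("axis-TCP in tool",(r.T@(ctr-o["tcp_pos"])).round(4),"groove yaw",np.degrees(np.arctan2(vy,vx))%180,"tool yaw",np.degrees(np.arctan2(r[1,0],r[0,0])))
if __name__=="__main__":
    meas(np.load("w3.npz"),get_obs())
    d=np.load("s3.npz");p=pts(d);z=p[...,2]
    m=np.hypot(p[...,0]-.4905,p[...,1]+.2125)<.012
    print("side z low",np.nanpercentile(z[m&(z>.06)],[0,1,5,20]) if (m&(z>.06)).any() else None)
E
python3 bolt.py
```

```text
disc area 460 groove n 126 end [ 0.4899 -0.2109  0.1658] hexz 0.16360009863491543 endz 0.16580999952012196
axis-TCP in tool [ 0.001   0.0011 -0.0224] groove yaw 9.769635 tool yaw 155.4805809035184
side z low [0.10777287 0.10877492 0.11098474 0.11355723]
```

```bash
python3 -m handwheel '[[1,0.1,1.2,0,0,0,0],[1,0.2,2.4,0,0,0,0],[1,0.2,2.6,0,0,0,0],[1,0.2,2.6,0,0,0,0],[1,0.3,2.6,0,0,0,0],[1,0.2,2.6,0,0,0,0],[1,0.2,2.6,0,0,0,0],[1,0.2,2.6,0,0,0,0],[1,0.2,2.4,0,0,0,0],[1,0.2,1.6,0,0,0,0]]' && python3 -m handwheel '[[1,0,0.2,0,0,0,0],[1,0,0,0,0,0,-1],[1,0,0,0,0,0,-1],[1,0,0,0,0,0,-1],[1,0,0,0,0,0,-1],[1,0,0,0,0,0,-1],[1,0,0,0,0,0,-1],[1,0,0,0,0,0,-1],[1,0,0,0,0,0,-1],[1,0,0,0,0,0,-1]]' && python3 -m handwheel '[[1,0,0,0,0,0,-1],[1,0,0,0,0,0,-1],[1,0,0,0,0,0,-1],[1,0,0,0,0,0,-1],[1,0,0,0,0,0,-1],[1,0,0,0,0,0,-1],[1,0,0,0,0,0,-0.9],[1,0,0,0,0,0,0],[1,0,0,0,0,0,0]]'; python3 - <<'E'
from h import *;import bolt
d=get_image("wrist");cv2.imwrite("pics/w4.png",d["image"]);np.savez("w4.npz",**d)
bolt.meas(d,get_obs())
print(get_obs()["qpos"])
E
```

```text
t: 6.72
tcp_pos: [0.5692, 0.01, 0.1433]
tcp_rot: [-0.665, -3.069, -0.002]
force: [1.0, 0.5, -1.8]
finger_gap: 0.0272
grasp_force: 39.7
t: 7.55
tcp_pos: [0.5691, 0.0084, 0.1435]
tcp_rot: [0.564, -3.089, -0.0]
force: [0.6, -0.0, -1.0]
finger_gap: 0.0267
grasp_force: 39.7
t: 8.3
tcp_pos: [0.5694, 0.0085, 0.1437]
tcp_rot: [1.446, -2.787, -0.001]
force: [-0.5, 0.9, -1.7]
finger_gap: 0.0272
grasp_force: 39.7
disc area 601 groove n 121 end [0.5682 0.0095 0.1648] hexz 0.16250207582439155 endz 0.1648498472081648
axis-TCP in tool [-0.0001  0.0017 -0.021 ] groove yaw 89.14391 tool yaw -125.13947272155848
[-1.07146591e-01  3.30205573e-01  1.65308804e+00 -1.73488875e-04
  1.15938372e+00 -2.63536999e+00]
```

View pics/w4.png

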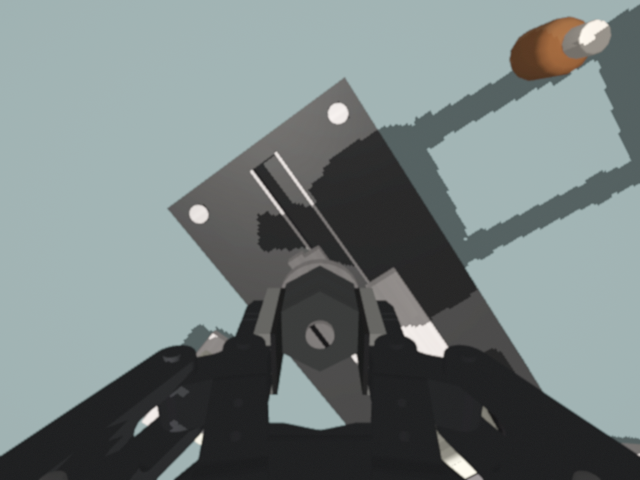

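Wrist view: the slot mouth is edged by bright lines, left from (249,170) to (310,250) and right from (275,155) to (370,285). The bolt axis is at (320,335), and the bottle at (560,45) is well clear. Now I measure the slot's centre line from these edges.

```bash
cat > slot.py <<'E'
from h import *
def slot(d,x0=.5694,zp=.036):
    px=.00025;xs=x0+np.arange(-.022,.022,px);ys=np.arange(-.055,.03,px)
    X,Y=np.meshgrid(xs,ys);P=np.stack([X,Y,np.full_like(X,zp)],-1)
    T=d["world_from_camera"];q=(P-T[:3,3])@T[:3,:3];K=d["camera_matrix"]
    uu=K[0,0]*q[...,0]/-q[...,2]+K[0,2];vv=K[1,1]*-q[...,1]/-q[...,2]+K[1,2]
    a=cv2.remap(cv2.cvtColor(d["image"],cv2.COLOR_BGR2GRAY),uu.astype(np.float32),vv.astype(np.float32),cv2.INTER_LINEAR)
    return xs,ys,a
d=np.load("w4.npz");xs,ys,a=slot(d)
cv2.imwrite("pics/slot.png",cv2.resize(a[::-1],None,fx=2,fy=2))
L=[]
for i in range(0,len(ys)):
    r=a[i].astype(float);row=r-cv2.blur(r[None],(41,1))[0]
    pk=[j for j in range(2,len(r)-2) if r[j]==r[j-2:j+3].max() and r[j]-np.percentile(r,40)>30]
    if pk and i%12==0: print(ys[i].round(4),[(round(float(xs[j]),4),int(r[j])) for j in pk][:5])
E
python3 slot.py
```

```text
-0.049 [(0.5609, 196), (0.5802, 188)]
-0.046 [(0.5609, 225), (0.5802, 216), (0.5804, 216)]
-0.043 [(0.5609, 224), (0.5804, 218)]
-0.04 [(0.5609, 220), (0.5806, 218)]
-0.037 [(0.5609, 220), (0.5804, 215), (0.5806, 215)]
-0.034 [(0.5609, 222), (0.5612, 222), (0.5804, 215)]
-0.031 [(0.5609, 220), (0.5804, 214)]
-0.028 [(0.5609, 224), (0.5804, 215)]
-0.025 [(0.5609, 219), (0.5612, 219), (0.5806, 215)]
-0.022 [(0.5612, 220), (0.5806, 214)]
-0.019 [(0.5564, 99), (0.5612, 220), (0.5642, 101), (0.5644, 101), (0.5646, 101)]
-0.016 [(0.5609, 218), (0.5612, 218), (0.5642, 100), (0.5644, 100), (0.5646, 100)]
-0.013 [(0.5612, 217), (0.5642, 100), (0.5644, 100), (0.5646, 100), (0.5806, 116)]
-0.01 [(0.5612, 216), (0.5806, 116)]
-0.007 [(0.5612, 118), (0.5804, 116), (0.5806, 116)]
-0.004 [(0.5612, 114), (0.5806, 115)]
-0.001 [(0.5612, 115), (0.5806, 116)]
0.002 [(0.5612, 113), (0.5804, 113)]
0.005 [(0.5612, 114), (0.5806, 114)]
0.008 [(0.5612, 113), (0.5806, 113)]
0.011 [(0.5612, 114), (0.5614, 114), (0.5806, 112), (0.5844, 76), (0.5854, 74)]
0.014 [(0.5612, 114), (0.5814, 132), (0.5867, 103), (0.5874, 104), (0.5877, 104)]
0.017 [(0.5612, 113), (0.5759, 99), (0.5762, 99), (0.5799, 106), (0.5806, 107)]
0.02 [(0.5612, 115), (0.5766, 125), (0.5769, 125), (0.5772, 125), (0.5774, 125)]
0.023 [(0.5612, 113), (0.5764, 124), (0.5766, 124), (0.5769, 124), (0.5776, 125)]
0.026 [(0.5612, 114), (0.5766, 122), (0.5802, 108), (0.5857, 127), (0.5859, 127)]
0.029 [(0.5612, 113), (0.5614, 113), (0.5756, 105), (0.5759, 105), (0.5766, 105)]
```

View pics/slot.png

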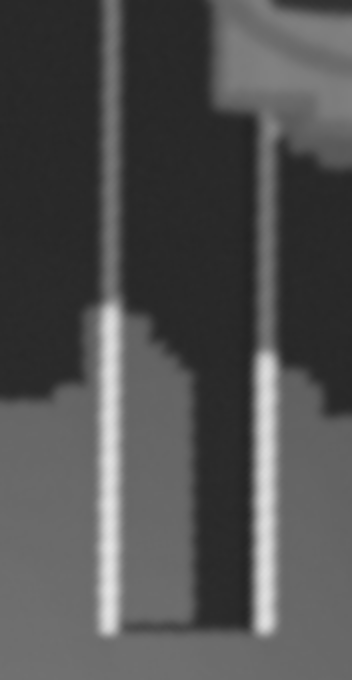

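```bash
python3 -m handwheel '[[1,-0.08,-0.115,0,0,0,0],[1,0,0,1,0,0,0],[1,0,0,1,0,0,0],[1,0,0,1,0,0,0],[1,0,0,1,0,0,0],[1,0,0,1,0,0,0],[1,0,0,1,0,0,0],[1,0,0,0.4,0,0,0],[1,0,0,0,0,0,0],[1,0,0,0,0,0,0]]'; python3 - <<'E'
from h import *;import bolt
d=get_image("wrist");np.savez("w5.npz",**d)
bolt.meas(d,get_obs())
cv2.imwrite("pics/w5.png",cv2.resize(d["image"][60:360,190:490],None,fx=2,fy=2,interpolation=cv2.INTER_CUBIC))
E
```

```text
t: 9.18
tcp_pos: [0.5714, 0.0085, 0.08]
tcp_rot: [1.45, -2.787, -0.0]
force: [0.4, -1.3, -0.9]
finger_gap: 0.027
grasp_force: 39.7
disc area 665 groove n 111 end [0.5701 0.0094 0.1012] hexz 0.09884255585213003 endz 0.1011746141205852
axis-TCP in tool [ 0.0002  0.0019 -0.0207] groove yaw 89.201324 tool yaw -125.0197316287626
```

View pics/w5.png

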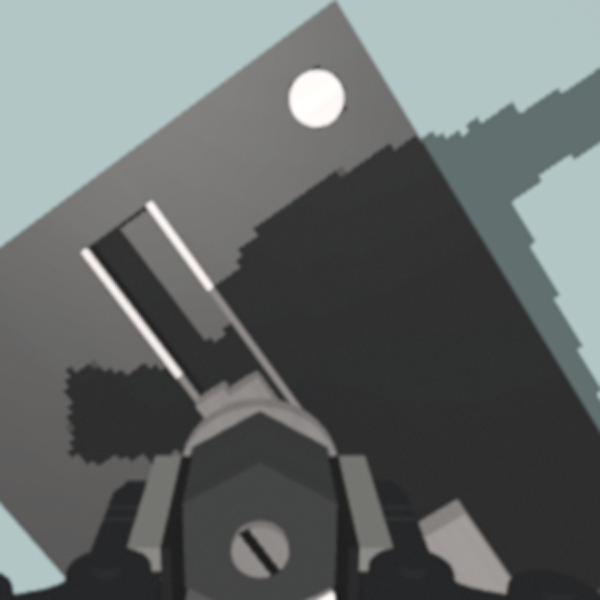

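Wrist crop: the head's end shows below the flange at crop (200-275, 375-405), above the slot between its bright edges. It looks roughly centred, maybe slightly left. I'll put numbers on it by rectifying at head and plate heights.

```bash
python3 - <<'E'
import contextlib,io
with contextlib.redirect_stdout(io.StringIO()):
    from slot import slot
from h import *
d=np.load("w5.npz")
for zp,yy in ((.050,(-.011,-.010,-.009,-.008,-.007,-.006,-.005,-.004,-.003,-.002)),(.036,(-.035,-.03,-.025,-.02,-.016,-.013))):
    xs,ys,a=slot(d,.571,zp)
    print("z",zp,"x from",xs[40].round(4),"step 1mm")
    for y in yy:
        i=np.argmin(abs(ys-y));print(y,a[i,40:140:2].tolist())
xs,ys,a=slot(d,.571,.036)
for y in (-.035,-.025,-.016):
    r=a[np.argmin(abs(ys-y))].astype(float);c=len(xs)//2
    print([float(xs[k+np.argmax(r[k:k+c])].round(4)) for k in (0,c)])
E
```

```text
z 0.05 x from 0.559 step 1mm
-0.011 [133, 106, 68, 50, 48, 47, 48, 48, 48, 48, 48, 47, 48, 48, 48, 48, 48, 48, 48, 49, 48, 47, 48, 48, 48, 48, 48, 48, 48, 47, 43, 40, 43, 68, 107, 133, 134, 110, 73, 51, 47, 48, 47, 48, 48, 48, 48, 49, 47, 48]
-0.01 [133, 105, 67, 50, 47, 47, 47, 48, 49, 48, 48, 48, 48, 48, 48, 48, 47, 48, 47, 48, 48, 48, 48, 49, 48, 49, 47, 47, 47, 47, 44, 40, 43, 69, 108, 133, 132, 110, 73, 50, 47, 47, 48, 48, 48, 48, 47, 47, 48, 48]
-0.009 [134, 106, 69, 50, 48, 48, 48, 48, 48, 48, 48, 48, 48, 48, 48, 48, 48, 48, 47, 47, 47, 48, 49, 49, 47, 47, 48, 48, 48, 46, 43, 39, 42, 66, 106, 132, 133, 111, 72, 50, 47, 47, 48, 47, 48, 48, 48, 48, 47, 47]
-0.008 [132, 106, 69, 50, 48, 48, 49, 48, 48, 48, 48, 48, 47, 49, 47, 48, 48, 47, 47, 48, 47, 47, 47, 47, 47, 47, 47, 47, 47, 47, 43, 39, 43, 67, 106, 133, 135, 110, 73, 52, 47, 47, 48, 47, 47, 47, 47, 47, 47, 47]
-0.007 [133, 110, 70, 49, 48, 48, 47, 48, 48, 48, 48, 47, 48, 48, 48, 48, 48, 47, 47, 51, 57, 62, 65, 65, 66, 67, 70, 72, 70, 69, 69, 68, 66, 77, 106, 130, 131, 110, 74, 50, 46, 46, 47, 47, 47, 47, 46, 46, 46, 46]
-0
[... 1966 characters left out ...]
5, 114, 109, 109, 109, 109, 109, 109, 109, 109, 109, 109, 109, 109, 109, 105, 88, 64, 50, 48, 49, 48, 47, 48, 48, 48, 48, 48, 48, 47, 48, 45, 41, 43, 77, 149, 211, 236, 233, 199, 146, 112, 105, 106]
-0.016 [48, 54, 80, 115, 137, 137, 125, 113, 108, 108, 107, 107, 107, 108, 108, 107, 107, 108, 107, 107, 107, 101, 83, 60, 49, 48, 49, 48, 48, 48, 48, 48, 49, 47, 48, 48, 47, 46, 40, 41, 70, 142, 209, 236, 232, 201, 152, 110, 101, 90]
-0.013 [48, 52, 78, 114, 135, 131, 106, 69, 49, 47, 50, 61, 79, 93, 97, 98, 94, 96, 89, 71, 54, 48, 48, 47, 48, 48, 47, 48, 48, 48, 49, 49, 48, 48, 47, 47, 47, 46, 42, 40, 70, 141, 203, 234, 235, 203, 137, 76, 48, 47]
[0.561, 0.5805]
[0.561, 0.5805]
[0.5612, 0.5808]
```

Head centre is at x ≈ 0.5703 and slot centre at ≈ 0.5710, with matching yaw. I shift +0.6 mm in x and lower gently.

```bash
python3 -m handwheel '[[1,-0.035,-0.05,0,0,0,0],[1,0,0,0.2,0,0,0],[1,0,0,0.2,0,0,0],[1,0,0,0.2,0,0,0],[1,0,0,0.2,0,0,0],[1,0,0,0.1,0,0,0],[1,0,0,0.1,0,0,0],[1,0,0,0.1,0,0,0],[1,0,0,0,0,0,0]]'
```

```text
t: 9.98
tcp_pos: [0.5718, 0.0085, 0.0691]
tcp_rot: [1.45, -2.787, -0.0]
force: [-0.1, -0.5, -1.6]
finger_gap: 0.0274
grasp_force: 39.7
```

```bash
python3 -m handwheel '[[1,0,0,0.1,0,0,0],[1,0,0,0.1,0,0,0],[1,0,0,0.1,0,0,0],[1,0,0,0.1,0,0,0],[1,0,0,0,0,0,0]]'; python3 -c "
from h import *
o=get_obs();print(o['force'],o['tcp_pos'])"
```

```text
t: 10.4
tcp_pos: [0.5718, 0.0085, 0.065]
tcp_rot: [1.45, -2.786, -0.0]
force: [-0.5, -0.0, -1.6]
finger_gap: 0.0271
grasp_force: 39.7
[-0.48028901 -0.00575163 -1.59205918] [0.57179654 0.00853535 0.06502765]
```

```bash
python3 -m handwheel '[[1,0,0,0.1,0,0,0],[1,0,0,0.1,0,0,0],[1,0,0,0.2,0,0,0],[1,0,0,0.2,0,0,0],[1,0,0,0.2,0,0,0],[1,0,0,0.1,0,0,0],[1,0,0,0,0,0,0],[1,0,0,0,0,0,0]]'; python3 - <<'E'
from h import *;import bolt
d=get_image("wrist");np.savez("w6.npz",**d);bolt.meas(d,get_obs())
# foot top and fork height/extent from the earlier scene/side/wrist views
for n in ("scene0","side0","w4"):
    d=np.load(n+".npz");p=pts(d);hs=cv2.cvtColor(d["image"],cv2.COLOR_BGR2HSV)
    m=(abs(p[...,0]-.571)<.032)&(p[...,1]>.04)&(p[...,1]<.115)&(p[...,2]>.036)&(p[...,2]<.052)&(hs[...,2]>130)
    print(n,m.sum(),p[m][:,1].min() if m.any() else 0,np.percentile(p[m],[1,5,50,95],axis=0).round(4).tolist() if m.any() else 0)
    pl=(abs(p[...,0]-.571)<.06)&(p[...,1]>-.05)&(p[...,1]<.04)&(abs(p[...,2]-.036)<.008)
    print("plate z",np.median(p[pl][:,2]))
E
```

```text
t: 11.07
tcp_pos: [0.5719, 0.0085, 0.0562]
tcp_rot: [1.45, -2.787, -0.0]
force: [0.3, -0.4, -0.9]
finger_gap: 0.027
grasp_force: 39.7
disc area 691 groove n 102 end [0.5706 0.0094 0.0772] hexz 0.07508750316597768 endz 0.07724743572653425
axis-TCP in tool [ 0.0001  0.0016 -0.021 ] groove yaw 89.248604 tool yaw -125.01882540043127
scene0 315 0.0563925383386219 [[0.5417, 0.0583, 0.0415], [0.5441, 0.0607, 0.0426], [0.5723, 0.0888, 0.0453], [0.5994, 0.1123, 0.0478]]
plate z 0.037068342519255726
side0 397 0.040905892038489156 [[0.5396, 0.057, 0.0367], [0.5411, 0.0592, 0.038], [0.5695, 0.0854, 0.0432], [0.5979, 0.1123, 0.046]]
plate z 0.0356384665891043
w4 1921 0.058587518099858134 [[0.5415, 0.0594, 0.0422], [0.5423, 0.0613, 0.0427], [0.5503, 0.0866, 0.0437], [0.5594, 0.112, 0.0448]]
plate z 0.03581387955962928
```

The head passed the lips without force: the bolt origin is about 19 mm above the plate's underside and the flange is about 1.3 mm above foot level. Now I slide along the slot toward the fork.

```bash
python3 -m handwheel '[[1,-0.2,0.14,0,0,0,0],[1,-0.41,0.28,0,0,0,0],[1,-0.41,0.28,0,0,0,0],[1,-0.41,0.28,0,0,0,0],[1,-0.41,0.28,0,0,0,0],[1,-0.41,0.28,0,0,0,0],[1,-0.41,0.28,0,0,0,0],[1,-0.41,0.28,0,0,0,0],[1,-0.2,0.14,0,0,0,0],[1,0,0,0,0,0,0]]'; python3 - <<'E'
from h import *;import bolt
d=get_image("wrist");np.savez("w7.npz",**d);bolt.meas(d,get_obs());print(get_obs()["force"])
E
```

```text
t: 11.95
tcp_pos: [0.5724, 0.0489, 0.0563]
tcp_rot: [-1.451, 2.786, 0.0]
force: [-0.6, 0.5, -2.1]
finger_gap: 0.0271
grasp_force: 39.7
disc area 726 groove n 95 end [0.5711 0.0497 0.0774] hexz 0.07509008924671699 endz 0.07740984480728949
axis-TCP in tool [-0.0003  0.0018 -0.0211] groove yaw 89.37509 tool yaw -124.98334470547739
[ 0.15034254 -0.21959487 -1.87647546]
```

```bash
python3 -m handwheel '[[1,-0.25,0.17,0,0,0,0],[1,-0.25,0.17,0,0,0,0],[1,-0.25,0.17,0,0,0,0],[1,-0.25,0.17,0,0,0,0],[1,-0.25,0.17,0,0,0,0],[1,-0.25,0.17,0,0,0,0],[1,-0.25,0.17,0,0,0,0],[1,-0.25,0.17,0,0,0,0],[1,-0.25,0.17,0,0,0,0],[1,-0.25,0.17,0,0,0,0]]';  python3 - <<'E'
from h import *;import bolt
d=get_image("wrist");np.savez("w8.npz",**d);bolt.meas(d,get_obs());print(get_obs()["force"])
p=pts(d);hs=cv2.cvtColor(d["image"],cv2.COLOR_BGR2HSV)
m=(abs(p[...,2]-.0435)<.003)&(p[...,1]>.045)&(p[...,1]<.09)&(abs(p[...,0]-.571)<.03)&(hs[...,2]>100)
print(m.sum(),np.percentile(p[m],[1,5,50],axis=0).round(4).tolist(),np.sort(p[m][:,1])[:8].round(4))
E
```

```text
t: 12.83
tcp_pos: [0.5729, 0.0787, 0.0563]
tcp_rot: [-1.45, 2.787, -0.0]
force: [-0.4, -0.3, -1.4]
finger_gap: 0.0275
grasp_force: 39.7
disc area 720 groove n 97 end [0.5716 0.0796 0.0774] hexz 0.07511316310564936 endz 0.07737334681195787
axis-TCP in tool [ 0.0004  0.0013 -0.0211] groove yaw 89.48751 tool yaw -125.01090126639139
[ 0.4120737  -0.00593943 -1.4233237 ]
4017 [[0.5413, 0.0587, 0.041], [0.5422, 0.0591, 0.0425], [0.5528, 0.0663, 0.0437]] [0.0584 0.0584 0.0584 0.0584 0.0585 0.0585 0.0586 0.0586]
```

```bash
python3 -m handwheel '[[1,-0.16,0.11,0,0,0,0],[1,-0.16,0.11,0,0,0,0],[1,-0.08,0.055,0,0,0,0],[1,-0.08,0.055,0,0,0,0],[1,-0.08,0.055,0,0,0,0],[1,-0.08,0.055,0,0,0,0],[1,0,0,0,0,0,0]]';  python3 - <<'E'
from h import *;import bolt
d=get_image("wrist");np.savez("w9.npz",**d);bolt.meas(d,get_obs());o=get_obs();print(o["force"],o["moment"])
p=pts(d);hs=cv2.cvtColor(d["image"],cv2.COLOR_BGR2HSV)
m=(abs(p[...,2]-.0435)<.003)&(p[...,1]>.045)&(p[...,1]<.09)&(abs(p[...,0]-.571)<.03)&(hs[...,2]>100)
print(m.sum(),np.percentile(p[m],[1,5,50],axis=0).round(4).tolist())
E
```

```text
t: 13.47
tcp_pos: [0.5729, 0.0863, 0.0563]
tcp_rot: [-1.45, 2.787, -0.0]
force: [-0.4, 0.1, -2.0]
finger_gap: 0.0272
grasp_force: 39.7
disc area 717 groove n 98 end [0.5716 0.0872 0.0774] hexz 0.07518473341755459 endz 0.07743252394802405
axis-TCP in tool [-0.      0.0016 -0.0212] groove yaw 89.276634 tool yaw -125.0175012284567
[ 0.30092248 -0.24882246 -2.37766681] [-0.06768103 -0.02468889  0.01916714]
5352 [[0.5413, 0.0588, 0.0412], [0.5425, 0.0593, 0.0426], [0.5565, 0.0689, 0.0438]]
```

No contact force and about 1.3 mm from ideal home. Now I turn clockwise.

```bash
python3 -m handwheel '[[1,0,0,0,0,0,0.8],[1,0,0,0,0,0,0.8],[1,0,0,0,0,0,0.8],[1,0,0,0,0,0,0.8],[1,0,0,0,0,0,0.8],[1,0,0,0,0,0,0.8],[1,0,0,0,0,0,0.8],[1,0,0,0,0,0,0.8],[1,0,0,0,0,0,0.8],[1,0,0,0,0,0,0]]';  python3 - <<'E'
from h import *
o=get_obs();print(o["force"],o["moment"],o["qpos"][5])
E
```

```text
t: 14.35
tcp_pos: [0.5729, 0.0861, 0.0563]
tcp_rot: [0.516, -3.099, 0.0]
force: [0.5, 0.3, -0.8]
finger_gap: 0.0268
grasp_force: 39.7
[ 0.4657512   0.30595043 -0.77106073] [0.01666589 0.00802203 0.01463773] -1.87166517923189
```

```bash
python3 -m handwheel '[[1,0,0,0,0,0,0.8],[1,0,0,0,0,0,0.8],[1,0,0,0,0,0,0.8],[1,0,0,0,0,0,0.8],[1,0,0,0,0,0,0.8],[1,0,0,0,0,0,0.8],[1,0,0,0,0,0,0.8],[1,0,0,0,0,0,0.8],[1,0,0,0,0,0,0.8],[1,0,0,0,0,0,0]]';  python3 - <<'E'
from h import *;import bolt
d=get_image("wrist");np.savez("w10.npz",**d);bolt.meas(d,get_obs())
o=get_obs();print(o["force"],o["moment"],o["qpos"][5])
E
```

```text
t: 15.18
tcp_pos: [0.5729, 0.0861, 0.0563]
tcp_rot: [0.464, 3.107, -0.0]
force: [0.6, 0.5, -1.7]
finger_gap: 0.027
grasp_force: 39.7
disc area 726 groove n 95 end [0.5713 0.088  0.0774] hexz 0.07502136235265819 endz 0.07739240241554393
axis-TCP in tool [ 0.0021  0.0013 -0.0211] groove yaw 17.354572 tool yaw 163.13228539798504
[-0.57721381  0.43168422 -2.14249861] [ 0.02300356 -0.00121003 -0.00192814] -1.247143234440942
```

```bash
python3 -m handwheel '[[1,0,0,0,0,0,0.8],[1,0,0,0,0,0,0.8],[1,0,0,0,0,0,0.8],[1,0,0,0,0,0,0.8],[1,0,0,0,0,0,0.8],[1,0,0,0,0,0,0.8],[1,0,0,0.007,0,0,0.8],[1,0,0,0.007,0,0,0.8],[1,0,0,0.007,0,0,0.8],[1,0,0,0,0,0,0]]';  python3 - <<'E'
from h import *;import bolt
d=get_image("wrist");np.savez("w11.npz",**d);bolt.meas(d,get_obs())
o=get_obs();print(o["force"],o["moment"],o["qpos"][5])
E
```

```text
t: 16.07
tcp_pos: [0.5725, 0.0862, 0.0558]
tcp_rot: [-1.4, -2.812, 0.001]
force: [-0.8, 0.5, -3.1]
finger_gap: 0.0268
grasp_force: 39.6Traceback (most recent call last):
  File "<stdin>", line 2, in <module>
  File "bolt.py", line 14, in meas
    c=max(cv2.findContours(cv2.morphologyEx(m,cv2.MORPH_CLOSE,np.ones((7,7),np.uint8)),0,1)[0],key=cv2.contourArea)
ValueError: max() iterable argument is empty
```

```bash
sed -i 's/    m=(s>100).astype(np.uint8)/    t=np.percentile(s,50)*.5+s.max()*.5;m=(s>t).astype(np.uint8)/; s/(s<75)/(s<t*.85)/' bolt.py; python3 - <<'E'
from h import *;import bolt
for n in ("w10","w11"): d=np.load(n+".npz");bolt.meas(d,get_obs())
print(d["image"][318:354:3,302:340:3,1])
o=get_obs();print(o["force"],o["moment"],o["qpos"][5])
E
```

```text
disc area 650 groove n 129 end [0.5713 0.0879 0.0774] hexz 0.07502136235265819 endz 0.07739240241554393
axis-TCP in tool [ 0.0021  0.0001 -0.0216] groove yaw 17.179712 tool yaw 127.1773687996528
disc area 647 groove n 136 end [0.5711 0.0885 0.0774] hexz 0.07460913774305801 endz 0.07737233469722658
axis-TCP in tool [ 0.0027  0.0003 -0.0216] groove yaw 173.95859 tool yaw 127.1773687996528
[[44 43 42 44 43 44 45 44 45 44 44 44 44]
 [44 43 44 45 61 73 75 73 59 45 45 44 45]
 [44 44 52 77 82 87 90 86 81 71 45 45 45]
 [44 45 65 43 92 96 95 96 95 87 63 45 44]
 [44 52 52 15 29 87 97 96 97 96 84 45 44]
 [44 61 97 68 17 24 77 96 96 96 94 47 44]
 [43 69 97 98 77 24 17 70 96 96 96 51 44]
 [44 62 97 97 97 86 30 17 55 95 95 47 45]
 [44 46 91 96 96 97 92 42 12 44 77 45 44]
 [45 44 56 93 97 97 97 95 54 23 42 44 44]
 [44 45 44 48 70 89 89 85 65 44 44 45 45]
 [44 43 45 44 44 44 44 43 44 43 45 44 45]]
[-0.16432384  0.85947711 -3.05861654] [ 0.04928659  0.10529121 -0.0363844 ] -0.6195603702609129
```

The head stopped at 95°, square within 5°, and the nut is now running down. I continue, following it down.

```bash
cat > tq.py <<'E'
from h import *
o=get_obs();print("F",o["force"].round(1),"M",o["moment"].round(3),"q6",round(o["qpos"][5],3),"e6",round(o["effort"][5],3),"grip",o["grasp_force"])
E
python3 -m handwheel '[[1,0,0,0.007,0,0,0.8],[1,0,0,0.007,0,0,0.8],[1,0,0,0.007,0,0,0.8],[1,0,0,0.007,0,0,0.8],[1,0,0,0.007,0,0,0.8],[1,0,0,0.007,0,0,0.8],[1,0,0,0.007,0,0,0.8],[1,0,0,0.007,0,0,0.8],[1,0,0,0.007,0,0,0.8],[1,0,0,0,0,0,0]]';  python3 tq.py; python3 -c "
from h import *;import bolt
d=get_image('wrist');bolt.meas(d,get_obs())"
```

```text
t: 16.95
tcp_pos: [0.5723, 0.0862, 0.055]
tcp_rot: [-2.199, -2.242, 0.002]
force: [-1.0, 1.1, -5.0]
finger_gap: 0.0269
grasp_force: 39.6
F [-1.   1.1 -5. ] M [0.039 0.086 0.028] q6 0.01 e6 0.505 grip 39.64366261381656
disc area 698 groove n 140 end [0.5715 0.089  0.0776] hexz 0.07389461738728222 endz 0.0776423874212229
axis-TCP in tool [ 0.0029 -0.0008 -0.0227] groove yaw 171.95699 tool yaw 91.19079932768754
```

```bash
python3 -m handwheel '[[1,0,0,0.03,0,0,0.8],[1,0,0,0.02,0,0,0.8],[1,0,0,0.015,0,0,0.8],[1,0,0,0.015,0,0,0.8],[1,0,0,0.015,0,0,0.8],[1,0,0,0,0,0,0]]';  python3 tq.py; python3 -c "
from h import *;import bolt
d=get_image('wrist');bolt.meas(d,get_obs())"
```

```text
t: 17.5
tcp_pos: [0.5723, 0.0863, 0.0549]
tcp_rot: [-2.555, -1.826, 0.001]
force: [-4.1, 0.9, 1.7]
finger_gap: 0.027
grasp_force: 40.4
F [-4.1  0.9  1.7] M [0.045 0.428 0.007] q6 0.359 e6 0.437 grip 40.357510121539235
disc area 719 groove n 135 end [0.572  0.0893 0.0782] hexz 0.07379048879311655 endz 0.07820332176697069
axis-TCP in tool [ 0.0027 -0.0012 -0.0233] groove yaw 171.43387 tool yaw 71.19140406497753
```

```bash
python3 -m handwheel '[[1,-0.03,-0.08,0,0,0,0],[1,0,0,0,0,0,0.6],[1,0,0,0,0,0,0.6],[1,0,0,0,0,0,0]]';  python3 tq.py; python3 -c "
from h import *;import bolt
d=get_image('wrist');bolt.meas(d,get_obs())"
```

```text
t: 17.88
tcp_pos: [0.5722, 0.0863, 0.0549]
tcp_rot: [2.648, 1.689, 0.001]
force: [-2.0, 0.8, 3.3]
finger_gap: 0.0271
grasp_force: 40.5
F [-2.   0.8  3.3] M [ 0.133  0.423 -0.005] q6 0.464 e6 0.339 grip 40.47644433332607
disc area 729 groove n 138 end [0.572  0.0891 0.0783] hexz 0.07371453535017342 endz 0.07830643977421932
axis-TCP in tool [ 0.0025 -0.0014 -0.0234] groove yaw 171.16098 tool yaw 65.12576492154602
```

```bash
for i in 1; do python3 -m handwheel '[[1,0,0,-0.02,0,0,0.8],[1,0,0,0,0,0,0.8],[1,0,0,0,0,0,0.8],[1,0,0,0,0,0,0]]';  python3 tq.py; python3 -m handwheel '[[1,0,0,0,0,0,0.8],[1,0,0,0,0,0,0.8],[1,0,0,0,0,0,0]]'; python3 tq.py; done; python3 -c "
from h import *;import bolt
d=get_image('wrist');bolt.meas(d,get_obs())"
```

```text
t: 18.27
tcp_pos: [0.5721, 0.0862, 0.0549]
tcp_rot: [2.811, 1.403, 0.0]
force: [-2.0, 1.2, 2.1]
finger_gap: 0.027
grasp_force: 40.4
F [-2.   1.2  2.1] M [ 0.144  0.383 -0.072] q6 0.674 e6 0.405 grip 40.44324206421152
t: 18.52
tcp_pos: [0.572, 0.0862, 0.0549]
tcp_rot: [2.901, 1.205, 0.0]
force: [-2.7, 0.7, 4.2]
finger_gap: 0.0274
grasp_force: 40.5
F [-2.7  0.7  4.2] M [ 0.1    0.465 -0.036] q6 0.813 e6 0.423 grip 40.49224688205868
disc area 775 groove n 146 end [0.5724 0.0889 0.0789] hexz 0.0735720529742515 endz 0.07888116078632895
axis-TCP in tool [ 0.0021 -0.0017 -0.024 ] groove yaw 169.22092 tool yaw 45.17093528601066
```

```bash
python3 -m handwheel '[[1,0,0,0,0,0,0.8],[1,0,0,0,0,0,0.8],[1,0,0,0,0,0,0]]';  python3 tq.py; python3 -m handwheel '[[1,0,0,0,0,0,0.8],[1,0,0,0,0,0,0.8],[1,0,0,0,0,0,0]]'; python3 tq.py;python3 -c "
from h import *;import bolt
d=get_image('wrist');bolt.meas(d,get_obs())"
```

```text
t: 18.82
tcp_pos: [0.572, 0.0862, 0.0548]
tcp_rot: [2.978, 1.0, 0.0]
force: [-1.6, 0.9, 3.1]
finger_gap: 0.0269
grasp_force: 40.6
F [-1.6  0.9  3.1] M [0.181 0.452 0.043] q6 0.952 e6 0.565 grip 40.552868822123855
t: 19.07
tcp_pos: [0.572, 0.0862, 0.0548]
tcp_rot: [3.04, 0.791, -0.0]
force: [-2.1, 1.2, 4.3]
finger_gap: 0.0274
grasp_force: 40.6
F [-2.1  1.2  4.3] M [0.242 0.49  0.138] q6 1.091 e6 0.654 grip 40.584017594810575
disc area 798 groove n 137 end [0.5726 0.0886 0.0789] hexz 0.0733601936679106 endz 0.07892668749046478
axis-TCP in tool [ 0.0017 -0.0018 -0.0241] groove yaw 169.19363 tool yaw 29.220379536985092
```

Torque has started to rise. I continue in small steps.

```bash
python3 -m handwheel '[[1,0,0,0,0,0,0.7],[1,0,0,0,0,0,0]]';  python3 tq.py; python3 -m handwheel '[[1,0,0,0,0,0,0.7],[1,0,0,0,0,0,0]]'; python3 tq.py; python3 -m handwheel '[[1,0,0,0,0,0,0]]'|head -1; python3 tq.py
```

```text
t: 19.28
tcp_pos: [0.572, 0.0862, 0.0548]
tcp_rot: [-3.063, -0.697, -0.0]
force: [-2.6, 1.5, 4.5]
finger_gap: 0.0273
grasp_force: 40.6
F [-2.6  1.5  4.5] M [0.322 0.559 0.363] q6 1.152 e6 0.69 grip 40.649720274377614
t: 19.45
tcp_pos: [0.572, 0.0863, 0.0548]
tcp_rot: [-3.083, -0.603, 0.0]
force: [-2.5, 1.3, 3.8]
finger_gap: 0.0273
grasp_force: 40.7
F [-2.5  1.3  3.8] M [0.352 0.57  0.341] q6 1.214 e6 0.713 grip 40.6812913203612
t: 19.53
F [-2.9  1.2  5.1] M [0.31  0.57  0.401] q6 1.213 e6 0.344 grip 40.7185194210615
```

```bash
for i in 1 2 3 4 5; do python3 -m handwheel '[[1,0,0,0,0,0,0]]'>/dev/null; python3 tq.py; done; python3 -c "
from h import *;import bolt
d=get_image('wrist');bolt.meas(d,get_obs())"
```

```text
F [-3.2  1.5  5.1] M [0.425 0.555 0.387] q6 1.214 e6 0.365 grip 40.76232307241298
F [-2.7  2.2  4.3] M [0.384 0.58  0.427] q6 1.215 e6 0.405 grip 40.79808554146439
F [-3.5  2.2  5.9] M [0.425 0.539 0.499] q6 1.215 e6 0.434 grip 40.83145891316235
F [-2.7  2.8  4.6] M [0.41  0.623 0.467] q6 1.215 e6 0.448 grip 40.84005806827918
F [-3.1  2.4  5. ] M [0.394 0.601 0.466] q6 1.215 e6 0.453 grip 40.84059105603956
disc area 793 groove n 136 end [0.5727 0.0884 0.079 ] hexz 0.07351037309726531 endz 0.07899461415725043
axis-TCP in tool [ 0.0015 -0.0017 -0.0242] groove yaw 169.2937 tool yaw 22.03667050914554
```

The held torque has levelled at about 0.45 N m, so the foot is firm. I open only partway, since the camera box is close, then rise.

```bash
python3 -m handwheel '[[0.6,0,0,0,0,0,0],[0.55,0,0,0,0,0,0],[0.5,0,0,0,0,0,0],[0.5,0,0,0,0,0,0],[0.5,0,0,0,0,0,0],[0.5,0,0,0,0,0,0]]'; python3 tq.py
```

```text
t: 20.5
tcp_pos: [0.5729, 0.0848, 0.0549]
tcp_rot: [3.082, 0.599, 0.002]
force: [0.3, -5.2, 2.6]
finger_gap: 0.0427
grasp_force: 0.0
F [ 0.3 -5.2  2.6] M [-0.467 -0.008  0.061] q6 1.217 e6 0.05 grip 0.0
```

```bash
python3 -m handwheel '[[0.57,0,0,0,0,0,0],[0.57,-0.05,0.14,0,0,0,0],[0.57,0,0,0,0,0,0],[0.57,0,0,0,0,0,0]]'; python3 tq.py
```

```text
t: 20.83
tcp_pos: [0.5721, 0.0849, 0.0545]
tcp_rot: [-3.084, -0.598, 0.0]
force: [-0.8, 0.9, 0.2]
finger_gap: 0.0367
grasp_force: 0.0
F [-0.8  0.9  0.2] M [-0.03  -0.02  -0.087] q6 1.214 e6 -0.002 grip 0.0
```

Free of contact. I rise straight up.

```bash
python3 -m handwheel '[[0.57,0,0,-0.3,0,0,0],[0.57,0,0,-0.5,0,0,0],[0.57,0,0,-0.8,0,0,0],[0.57,0,0,-1,0,0,0],[0.57,0,0,-1.5,0,0,0],[0.57,0,0,-2,0,0,0],[0.57,0,0,-2,0,0,0],[0.57,0,0,-2,0,0,0],[0.57,0,0,-1,0,0,0],[0.57,0,0,0,0,0,0]]'; python3 tq.py; python3 - <<'E'
from h import *
d=get_image("wrist")
d0=np.load("scene0.npz")
s=get_image("scene")
c=cv2.resize(d["image"],(400,300));e=cv2.resize(s["image"][150:300,260:460],(400,300));
cv2.imwrite("pics/fin.png",np.hstack([c,e]))
p=pts(s)
for q in (pts(d0),p):
    z=q[...,2];m=(z>.109)&(z<.122)&(q[...,1]>.13)&(q[...,1]<.21)&(q[...,0]>.53)&(q[...,0]<.62);print(m.sum(),np.median(q[m],0).round(4) if m.any() else "")
E
```

```text
t: 21.67
tcp_pos: [0.5741, 0.0848, 0.1692]
tcp_rot: [3.083, 0.599, 0.011]
force: [0.5, 0.2, 0.2]
finger_gap: 0.0366
grasp_force: 0.0
F [0.5 0.2 0.2] M [-0.011  0.005  0.06 ] q6 1.214 e6 0.0 grip 0.0
410 [0.5733 0.1658 0.1149]
399 [0.5733 0.1661 0.115 ]
```

View pics/fin.png

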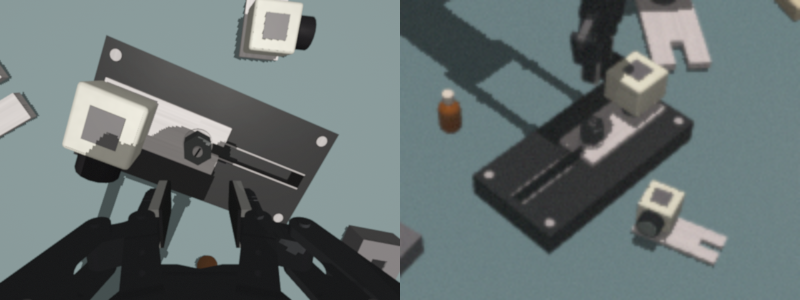

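The nut sits upright on the foot at the fork (wrist half, (197,148)). The camera has moved less than 1 mm and the gripper is clear of everything. Handing in.

```bash
python3 -c "
from station import manip
print(manip.hand_in())"
```

```text
the job is handed in; nothing more can be done
None
```

The camera is clamped to the plate: T-bolt home in the fork, head about 10° off square (limit 17°), nut held at about 0.45 N m (just over the 0.25–0.4 "firm" range), camera moved under 1 mm, gripper clear; job handed in with no verdict returned.

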